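# Show a parts dish to the scanner and make the order up to weight

## Robot

A 7-joint arm with a two-finger parallel gripper is mounted at the origin on the work surface. World frame = base frame: x ahead of the robot, y to its left, z up, the work surface at z = 0. Lengths are in m, angles in rad, forces in N, time in s.
With the tool pointing down it reaches from about 0.4 to 0.85 m from the base axis. Payload 4.5 kg.
Tool frame: the origin (TCP) lies at the very end of the fingers, on their centre line; the grasp point (between the pads) lies 19 mm behind it (r.grip_point_offset is the distance from the TCP to the grasp point, in m); z points along the fingers, y is the line along which they close (so a half turn about z gives the same grasp; the last joint's range is limited). The gripper opens to 88 mm and grips with 3 to 60 N. Pads are 18 mm wide; open, the fingers measure 123 mm over their backs; the gripper's body (75 mm by 187 mm) begins 45 mm behind the grasp point.
Start: joints at [1.191, 0.689, -0.195, 1.565, 0.157, 0.902, -0.215], TCP at [0.251, -0.572, 0.239] pointing down, gripper open.
Joint ranges: [-3.01, 3.01], [-0.46, 2.08], [-1.47, 1.51], [0.13, 2.56], [-1, 4.14], [0.04, 2.09], [-2.66, 2.66]. Speed limits (rad/s): [2.57, 2.57, 3.14, 3.14, 3.14, 3.14, 3.14].

## Interface

Orientations are given as a unit quaternion [x, y, z, w].
In Python, from plant import r gives the robot as it stands.
- The arm moves only by the tool carry_out, never from a script. Its argument "rows" is a list of rows, each a list of 3 entries, a list of its own where there are three numbers: the shift along the tool's x, y, z in cm, then the turn, a rotation vector about the tool's x, y, z in degrees, then the closure, from 0 (fully open) to 1 (shut). A call has 1 to 12 rows; each row is the pose to reach, as a shift and turn from the pose commanded when the call began, along the tool's axes at that moment; what a row does not reach only later rows make up. A row lasts 1/10 s, in which the tool goes at most 50 mm and 8.59 degrees, less where a joint would pass 70% of its speed; a pose out of reach is approached as far as the arm can. A call with a gripper value outside its range is refused whole. The fingers move at their own pace and stop on an object; "newtons" is the grip in N (left out, the last holds). Time passes only in rows, so rows that repeat a pose let the fingers close. It gives the time, the measured TCP pose, the force, the opening and the grip force at its end, in the units of the state.
- r.get_state(): the state, without advancing time (a new reading comes with each control period).
- r.snapshot(name): name is "side" or "top"; returns a dict with "image" (420x560x3 uint8, red, green, blue), "fx", "fy", "cx", "cy" (pixels), "pose" (4x4, takes a point from camera to world coordinates). Camera axes: x right, y up, looking along -z (the intrinsics and any distortion apply to the point x, -y, -z); pixel columns grow to the right and rows downward; lengths in m; the calibration is good to about 2 mm. A picture is of the moment at which its call begins. There is no depth.
- r.finish_job(): hands the job in; it is judged then, once.
The state is a dict: "clock": time; "q": joint angles; "qd": joint speeds; "joint_torque": joint torques, N m; "tool_pos": TCP position; "eef_rot": TCP orientation; "contact_force": force on the tool from outside, world axes, zero at the start; "moment": the same for the moment, N m; "opening": opening from 0.0 (shut) to 1.0 (fully open); "finger_force": force on a finger pad.
Only numpy, scipy, OpenCV 4.12 (cv2) and the standard library are available. Lean on these libraries where they do the work, as an engineer would, in place of code of your own. Each camera call takes 0.05 s, during which the arm holds its last target. There are 200 camera calls.

## Task

Lift the oblong closed dish out of the partitioned tray and hold it up to the scanner: level, centred between the tips of the two marker pins with its long side running from one pin to the other, still for about two seconds. Then set it down flat on the pan of the spring scale, and add to the pan, beside the dish, whichever of the three brass fittings from the tray (long, medium, short) bring it down until its pointer rests between the two marks; fittings not needed stay in their compartment. Keep the dish upright, leave the round dish, the screwdriver and the jar where they are, and do not knock the scanner.

Things in the scene. Friction and masses are not known exactly. Their poses are not given: they have to be found in the camera images.
- dish: the oblong closed dish: black base, clear flat lid, 100 mm long (its x), 60 mm wide (its y), 22 mm high, plain straight sides, about 330 to 450 g. Origin: centre of its underside, z up. It is the same turned half round
- dish_mid (a point): the middle of the oblong dish, 11 mm above its underside
- tray: fixed galvanised tray, 315 x 315 mm and 47 mm high, walls and the cross-shaped partition 5 mm thick, floor 5 mm thick; four square compartments of 150 mm, centred 77.5 mm from the tray's origin along its x and y. Origin: centre of its underside. The fittings stand in the compartment at +x, -y; the oblong dish, the round dish and the screwdriver lie in the other three, any in any
- long_fitting: the long brass fitting, an upright cylinder 22 mm in diameter (slightly narrower waist), 56 mm tall, 160 g. Origin: centre of its underside, z up along its axis. The three fittings stand in one compartment and differ only in length
- medium_fitting: the medium brass fitting, an upright cylinder 22 mm in diameter (slightly narrower waist), 36 mm tall, 100 g. Origin: centre of its underside, z up along its axis. The three fittings stand in one compartment and differ only in length
- short_fitting: the short brass fitting, an upright cylinder 22 mm in diameter (slightly narrower waist), 20 mm tall, 50 g. Origin: centre of its underside, z up along its axis. The three fittings stand in one compartment and differ only in length
- scanner: fixed scanner stand. Origin: centre of the underside of its base plate (160 mm in x, 190 in y, 12 thick). Two upright posts, 10 mm thick and 212 mm high, stand at x -30, y +-87 mm. The scanner head, a black box 85 mm wide (y), from x +60 to +116 mm and from 157 to 243 mm high, stands on a column and looks along -x at the point between the marker pins
- view (a point): the viewing point, at (-30, 0, 200) mm in the scanner's frame, with the scanner's axes: midway between the tips of two level marker pins, 6 mm thick, that point inward from the posts at height 200 mm, tips 70 mm either side along y. The dish's middle belongs here, its long axis along this y
- scale: fixed base of the spring scale. Origin: centre of its underside (base 120 mm in x, 150 mm in y, 35 mm high). At x +98, y +20 mm stands a flat upright 18 mm wide and 132 mm high with two dark level marks that reach sideways (to -y), above and below where the pointer should rest
- pan_top (a point): centre of the top face of the scale's flat rimless steel pan, 140 mm in x, 190 mm in y, 6 mm thick; empty, it stands 135 mm above the table. Moves with the pan; axes are the scale's. A small black pointer sticks out of the pan's +x edge towards the marks
- pan (a joint): how far the spring pan has sunk, m: 0 empty, up to 0.088. It sinks 12.3 mm per 100 g (80 N per m) and settles within about a second. The pointer is between the two marks from 0.0585 to 0.069; the dish alone brings it to 0.040 to 0.056; the long or the medium fitting then always suffices alone
- round_dish: bystander in the tray: round closed dish, 72 mm in diameter, 22 mm high. Origin: centre of its underside
- driver: bystander in the tray: a screwdriver about 110 mm long, lying along its x, black handle towards -x
- jar: bystander on the table: a closed jar 48 mm in diameter, 85 mm high. Origin: centre of its underside
Not all that is in view belongs to the job. Leave any brown, purple or turquoise look-alike of the dish alone.

How it is judged:
On the way, in this order (a step that is already met when the one before it is completed fails the run):
1. the oblong dish is held still at the viewing point, level, its long side from pin to pin, for 1.5 s (distance between dish_mid and view below 0.015 m and angle between dish's own z axis and vertical below 0.12 rad and angle between the x axis of dish and the y axis of view, either way round below 0.15 rad and linear speed of dish below 0.03 m/s), for 1.5 s.
2. the dish lies flat on the scale pan, released (x of dish_mid in the frame of pan_top between -0.07 and 0.07 m and y of dish_mid in the frame of pan_top between -0.095 and 0.095 m and z of dish_mid in the frame of pan_top between 0.005 and 0.017 m and angle between dish's own z axis and vertical below 0.1 rad and linear speed of dish below 0.02 m/s and contact force between dish and the fingers below 0.1 N), for 0.2 s.
At the end, for the whole second after the job is handed in: The oblong dish lies flat (within 0.1 rad) and at rest on the pan; the pan has come to rest sunk between 0.0585 and 0.069 m, pointer between the marks; every fitting is either on the pan or still in its own tray compartment (x of dish_mid in the frame of pan_top between -0.07 and 0.07 m and y of dish_mid in the frame of pan_top between -0.095 and 0.095 m and z of dish_mid in the frame of pan_top between 0.005 and 0.017 m and angle between dish's own z axis and vertical below 0.1 rad and linear speed of dish below 0.02 m/s and value of joint pan between 0.0585 and 0.069 m and velocity of joint pan between -0.01 and 0.01 m/s and ((x of long_fitting in the frame of pan_top between -0.07 and 0.07 m and y of long_fitting in the frame of pan_top between -0.095 and 0.095 m and z of long_fitting in the frame of pan_top between -0.004 and 0.022 m) or (x of long_fitting in the frame of tray between 0 and 0.155 m and y of long_fitting in the frame of tray between -0.155 and 0 m and z of long_fitting in the frame of tray below 0.03 m)) and ((x of medium_fitting in the frame of pan_top between -0.07 and 0.07 m and y of medium_fitting in the frame of pan_top between -0.095 and 0.095 m and z of medium_fitting in the frame of pan_top between -0.004 and 0.022 m) or (x of medium_fitting in the frame of tray between 0 and 0.155 m and y of medium_fitting in the frame of tray between -0.155 and 0 m and z of medium_fitting in the frame of tray below 0.03 m)) and ((x of short_fitting in the frame of pan_top between -0.07 and 0.07 m and y of short_fitting in the frame of pan_top between -0.095 and 0.095 m and z of short_fitting in the frame of pan_top between -0.004 and 0.022 m) or (x of short_fitting in the frame of tray between 0 and 0.155 m and y of short_fitting in the frame of tray between -0.155 and 0 m and z of short_fitting in the frame of tray below 0.03 m))); the robot touches nothing.
It fails at once if the round dish, the screwdriver or the jar is moved more than 20 mm (distance of any of round_dish, driver, jar from where it was at the start of the episode above 0.02 m).
It fails at once if the oblong dish is tipped more than 0.5 rad (angle between dish's own z axis and vertical above 0.5 rad).
It fails at once if the scanner is knocked (more than 8 N) (contact force between scanner and anything else above 8 N).
It also fails if it takes over 64 s, if anything falls off the work surface, if the arm or the gripper's body presses on something with over 40 N, if the wrist force passes 120 N, or if a joint passes its speed limit or range.

## Working session

There is one attempt and no reset: what is moved stays moved. The work goes in short steps, Python scripts to look and compute and a tool call to move; the robot and the scene stay as the last step left them, time stands still between calls to the robot, and variables do not carry over. Pictures are saved under pics/ and viewed, at most 11 in all, crops included, and the job is handed in when it is done.

Besides the shell and the picture viewer there is one more tool, called after "Call:" as name(argument=value, ...) on one line, values as JSON. carry_out: Moves the arm, as the interface text tells. Its arguments: {"type":"object","properties":{"rows":{"type":"array"},"newtons":{"type":"number"}},"required":["rows"]}

```bash
ls; mkdir -p pics; cat > h.py <<'E'
import numpy as np, cv2, json
from plant import r
def snap(n,f=None):
    s=r.snapshot(n)
    if f: cv2.imwrite('pics/'+f,cv2.cvtColor(s['image'],cv2.COLOR_RGB2BGR))
    return s
E
python3 - <<'E'
from h import *
for n in('top','side'):
    s=snap(n,n+'0.png'); print({k:v for k,v in s.items() if k!='image'})
print(r.get_state())
E
```

```text
pics
{'fx': 439.43802050433, 'fy': 439.43802050433, 'cx': 284.7391745982249, 'cy': 209.59647761247564, 'pose': array([[-0.01732464,  0.99477521, -0.10060884,  0.32275161],
       [-0.999754  , -0.0158413 ,  0.01552399, -0.04531608],
       [ 0.0138491 ,  0.10085304,  0.99480494,  1.25210217],
       [ 0.        ,  0.        ,  0.        ,  1.        ]])}
{'fx': 443.96138641993076, 'fy': 443.96138641993076, 'cx': 275.67963879298827, 'cy': 219.10491105478195, 'pose': array([[ 0.9175245 ,  0.21076631, -0.33723339,  0.01606091],
       [-0.39767127,  0.48089597, -0.78140682, -1.08167562],
       [-0.00252005,  0.85106794,  0.52504954,  0.83991973],
       [ 0.        ,  0.        ,  0.        ,  1.        ]])}
{'clock': 0.1, 'q': array([ 1.19080863,  0.68989762, -0.19452337,  1.56622434,  0.15734527,
        0.9024946 , -0.21510625]), 'qd': array([ 0.00015158, -0.00171673, -0.00158213, -0.00398445, -0.00158537,
       -0.00015866, -0.00066222]), 'joint_torque': array([-2.64261282e-03, -5.28498137e+01, -1.27130225e+00, -1.53835934e+01,
       -5.25928871e-02,  2.03582043e-03,  2.33190883e-05]), 'tool_pos': array([ 0.25102804, -0.57176391,  0.23799606]), 'eef_rot': array([ 9.78663235e-01,  2.05469241e-01, -2.40346628e-04, -7.77893147e-04]), 'contact_force': array([-0.11532039,  0.42650475,  0.32839035]), 'moment': array([ 0.03004964, -0.0070675 , -0.00499217]), 'finger_force': 0.0, 'opening': 0.9993310309046031}
```

View pics/top0.png

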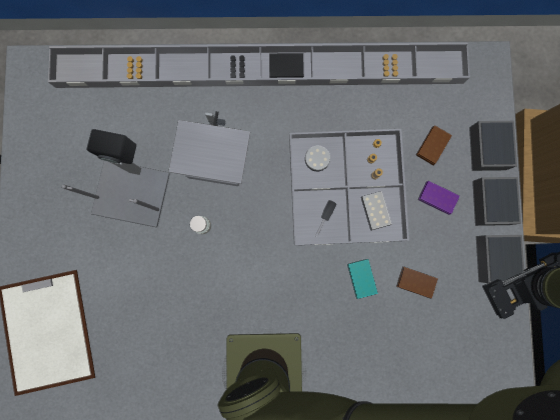

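View pics/side0.png

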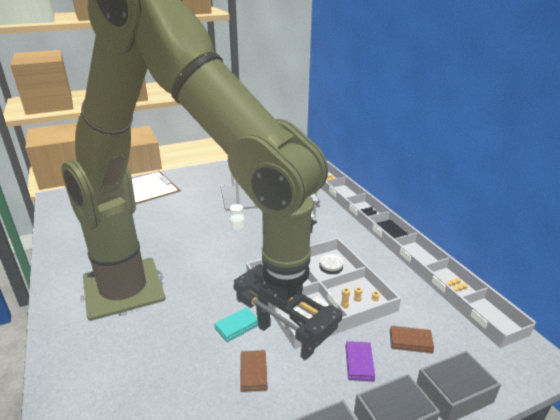

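Top view candidates for the oblong dish: white-lidded dotted one in the tray (377,211), turquoise (362,279), browns (434,145),(417,282), purple (439,197). The one in the tray fits the description (clear lid, inside a compartment). The fittings are at (377,143), (372,158) and (378,173), the pan at (210,153), the jar at (200,224), the scanner head at (112,147) and the pins at about (82,191) and (145,204). I'll confirm with an enlarged crop.

```bash
cat >> h.py <<'E'
def ray(s,u,v):
    d=s['pose'][:3,:3]@np.array([(u-s['cx'])/s['fx'],-(v-s['cy'])/s['fy'],-1.]); return s['pose'][:3,3],d
def onz(s,u,v,z):
    o,d=ray(s,u,v); return o+d*(z-o[2])/d[2]
def proj(s,p):
    c=s['pose'][:3,:3].T@(np.asarray(p)-s['pose'][:3,3]); return s['cx']+s['fx']*c[0]/-c[2], s['cy']-s['fy']*c[1]/-c[2]
def crop(s,f,x0,y0,x1,y1,k):
    im=cv2.cvtColor(s['image'][y0:y1,x0:x1],cv2.COLOR_RGB2BGR)
    cv2.imwrite('pics/'+f,cv2.resize(im,None,fx=k,fy=k,interpolation=cv2.INTER_CUBIC))
E
python3 - <<'E'
from h import *
s=snap('top')
crop(s,'c1.png',285,120,415,250,4.6)
crop(s,'c2.png',60,105,260,245,4)
im=s['image']; hsv=cv2.cvtColor(im,cv2.COLOR_RGB2HSV)
# dish lid: bright, in compartment
m=np.zeros(im.shape[:2],np.uint8); m[188:242,350:404]=(hsv[188:242,350:404,2]>np.median(hsv[188:242,350:404,2])+18)
n,l,st,c=cv2.connectedComponentsWithStats(m); print('dishmask',st[1:],c[1:])
m2=cv2.morphologyEx(m,cv2.MORPH_CLOSE,np.ones((7,7)))
cs,_=cv2.findContours(m2,0,1)
k=max(cs,key=cv2.contourArea); rc=cv2.minAreaRect(k); b=cv2.boxPoints(rc); print(rc)
print('dish',[onz(s,*p,.027)[:2].round(4) for p in b], onz(s,*rc[0],.027))
y=np.zeros(m.shape,np.uint8); y[132:188,348:402]=(hsv[132:188,348:402,1]>90)
n,l,st,c=cv2.connectedComponentsWithStats(y); print('fit',st[1:],c[1:].round(1))
E
```

```text
dishmask [[381 192   1   1   1]
 [374 195   4   3  12]
 [364 197   6   5  19]
 [383 197   1   3   3]
 [377 199   4   4  13]
 [384 201   1   2   2]
 [368 202   5   4  15]
 [380 204   4   4  13]
 [385 204   1   2   2]
 [371 207   4   4  14]
 [386 207   1   3   3]
 [379 210   4   4  13]
 [387 211   1   2   2]
 [370 213   4   4  13]
 [382 215   4   4  13]
 [388 214   1   2   2]
 [373 217   4   4  13]
 [389 217   1   3   3]
 [384 220   5   4  12]
 [390 221   1   2   2]
 [376 222   4   4  13]] [[381.         192.        ]
 [375.5        196.        ]
 [366.73684211 198.68421053]
 [383.         198.        ]
 [378.53846154 200.84615385]
 [384.         201.5       ]
 [369.86666667 203.53333333]
 [381.38461538 205.61538462]
 [385.         204.5       ]
 [372.5        208.28571429]
 [386.         208.        ]
 [380.38461538 211.61538462]
 [387.         211.5       ]
 [371.46153846 214.15384615]
 [383.23076923 216.38461538]
 [388.         214.5       ]
 [374.46153846 218.84615385]
 [389.         218.        ]
 [386.         221.16666667]
 [390.         221.5       ]
 [377.38461538 223.61538462]]
((377.54998779296875, 209.65000915527344), (31.306547164916992, 18.34120750427246), 71.56505584716797)
dish [array([ 0.4768, -0.288 ]), array([ 0.4925, -0.3378]), array([ 0.4081, -0.3624]), array([ 0.3926, -0.3128])] [ 0.44234622 -0.32528421  0.027     ]
fit [[373 139   8   9  43]
 [368 154   9   9  50]
 [375 169   7   7  30]
 [373 177   1   1   1]
 [377 177   1   1   1]] [[376.6 143. ]
 [371.6 158.2]
 [378.1 172. ]
 [373.  177. ]
 [377.  177. ]]
```

View pics/c1.png

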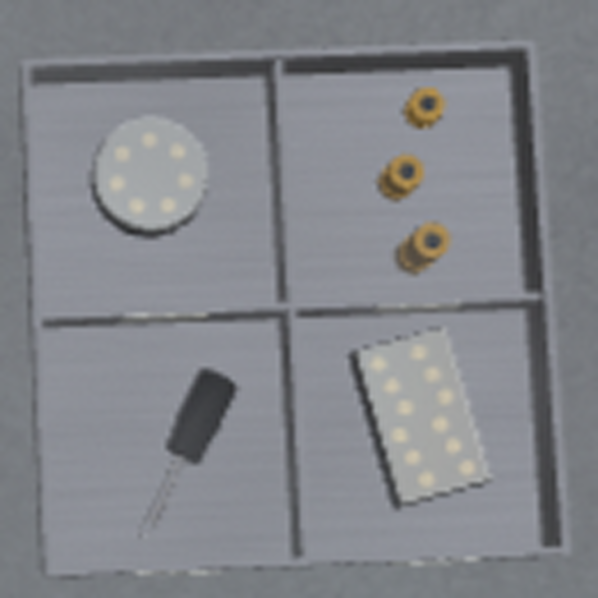

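View pics/c2.png

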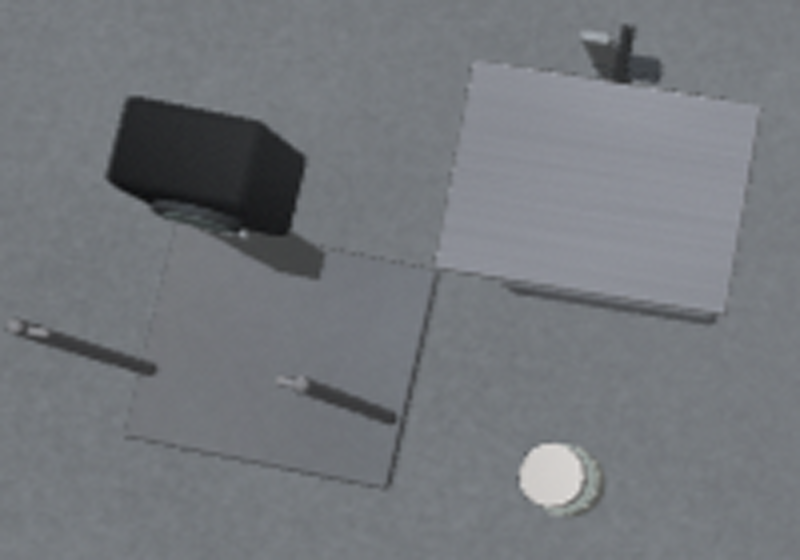

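c1 confirms it: oblong dish with a clear dotted lid over a black base, lid corners at about (358,352), (442,327), (491,478) and (404,503). Fitting tops are short (428,103), medium (408,171) and long (433,241). c2 shows the pan corners (474,62), (757,106), (722,312), (440,266), the base plate corners (438,268), (388,487), (126,436), and the pin tips at (48,330) and (278,380).

```bash
python3 - <<'E'
from h import *
from scipy.spatial.transform import Rotation as R
s=r.snapshot('top')
f1=lambda p,z: onz(s,285+(p[0]+.5)/4.6-.5,120+(p[1]+.5)/4.6-.5,z)
f2=lambda p,z: onz(s,60+(p[0]+.5)/4-.5,105+(p[1]+.5)/4-.5,z)
def ang(a,b): d=b-a; return np.degrees(np.arctan2(d[1],d[0]))
D=[f1(p,.027) for p in[(358,352),(442,327),(491,478),(404,503)]]
print('dish',np.mean(D,0).round(4),[ang(D[3],D[0]),ang(D[2],D[1])],[np.linalg.norm(D[i]-D[i-1]).round(4) for i in range(4)])
T=[f1(p,.047) for p in[(24,62),(528,44),(568,550),(45,574)]]
print('tray',np.mean(T,0).round(4),[np.linalg.norm(T[i]-T[i-1]).round(4) for i in range(4)],ang(T[3],T[0]),ang(T[2],T[1]))
for n,p,h in[('short',(428,103),.025),('med',(408,171),.041),('long',(433,241),.061)]: print(n,f1(p,h).round(4))
P=[f2(p,.135) for p in[(474,62),(757,106),(722,312),(440,266)]]
print('pan',np.mean(P,0).round(4),[np.linalg.norm(P[i]-P[i-1]).round(4) for i in range(4)],ang(P[3],P[0]),ang(P[2],P[1]),ang(P[1],P[0])-90,ang(P[2],P[3])-90)
B=[f2(p,.012) for p in[(438,268),(388,487),(126,436)]]
print('base',[np.linalg.norm(B[i]-B[i-1]).round(4) for i in range(3)],ang(B[1],B[0]),ang(B[1],B[2])-90)
t=np.radians((ang(B[1],B[0])+ang(B[1],B[2])-90)/2); ex=np.array([np.cos(t),np.sin(t)]);ey=np.array([-ex[1],ex[0]])
O=np.mean([B[0][:2]-.08*ex+.095*ey,B[1][:2]+.08*ex+.095*ey,B[2][:2]+.08*ex-.095*ey],0); print('view via base',O-.03*ex)
a,b=f2((48,330),.2),f2((278,380),.2); print('pins',a,b,(a+b)/2,np.linalg.norm(a-b),ang(b,a)-90)
a,b=f2((15,326),.212),f2((310,388),.212); print('posts',a,b,(a+b)/2,np.linalg.norm(a-b),ang(b,a)-90)
print('jar',f2((553,473),.085))
q=R.from_quat(r.get_state()['eef_rot']); print(q.as_matrix().round(3))
E
```

```text
dish [ 0.4421 -0.3229  0.027 ] [np.float64(14.924718427166093), np.float64(15.735020489327015)] [np.float64(0.0962), np.float64(0.0542), np.float64(0.0969), np.float64(0.0556)]
tray [ 0.5084 -0.241   0.047 ] [np.float64(0.3117), np.float64(0.3092), np.float64(0.31), np.float64(0.313)] 1.2368889707500466 1.9312194860289764
short [ 0.6369 -0.3336  0.025 ]
med [ 0.5906 -0.3159  0.041 ]
long [ 0.5432 -0.3248  0.061 ]
pan [0.5908 0.1298 0.135 ] [np.float64(0.1358), np.float64(0.1862), np.float64(0.1371), np.float64(0.1835)] -8.815156640072338 -9.942176305444692 -9.81285646551369 -10.23132875423056
base [np.float64(0.2471), np.float64(0.1594), np.float64(0.1883)] -12.181722858474656 -11.954224229518218
view via base [0.47473627 0.37856264]
pins [0.49157601 0.4494099  0.2       ] [0.45915785 0.3113726  0.2       ] [0.47536693 0.38039125 0.2       ] 0.14179292240244482 -13.21644362848373
posts [0.4923479  0.46330728 0.212     ] [0.452525   0.28833085 0.212     ] [0.47243645 0.37581907 0.212     ] 0.17945086416755507 -12.821553932245251
jar [0.4090362  0.16764442 0.085     ]
[[ 0.916  0.402 -0.   ]
 [ 0.402 -0.916  0.001]
 [-0.    -0.001 -1.   ]]
```

```bash
cat >> h.py <<'E'
from scipy.spatial.transform import Rotation as R
def go(*targets):
    """targets: (x,y,z,yaw of tool x in deg); prints shift cm (tool axes), rotvec deg"""
    st=r.get_state(); q=R.from_quat(st['eef_rot']); p=st['tool_pos']
    print('tcp',p.round(4),'yaw',np.degrees(np.arctan2(*q.as_matrix()[[1,0],0])).round(1),'q',st['q'].round(2),'F',st['contact_force'].round(2),'open',round(st['opening'],3),'t',st['clock'])
    for x,y,z,a in targets:
        Q=R.from_euler('z',a,degrees=True)*R.from_matrix(np.diag([1,-1,-1.]))
        print('shift',(q.inv().apply(np.array([x,y,z])-p)*100).round(2),'rot',np.degrees((q.inv()*Q).as_rotvec()).round(1))
E
python3 -c "
from h import *
go((.442,-.3235,.12,15.3),(.442,-.3235,.06,15.3),(.442,-.3235,.009,15.3))"
```

```text
tcp [ 0.2512 -0.5719  0.2382] yaw 23.7 q [ 1.19  0.69 -0.19  1.57  0.16  0.9  -0.22] F [-0.57 -0.19 -0.16] open 1.002 t 0.2
shift [ 27.46 -15.06  11.84] rot [-0.1  0.   8.4]
shift [ 27.46 -15.05  17.84] rot [-0.1  0.   8.4]
shift [ 27.46 -15.05  22.94] rot [-0.1  0.   8.4]
```

Call:
carry_out(rows=[[[4,-2.2,1.7],[0,0,1.2],0.08],[[8,-4.4,3.4],[0,0,2.4],0.08],[[12,-6.6,5.2],[0,0,3.6],0.08],[[16,-8.8,6.9],[0,0,5],0.08],[[20,-11,8.6],[0,0,6.2],0.08],[[23.5,-13,10.2],[0,0,7.4],0.08],[[26,-14.3,11.2],[0,0,8],0.08],[[27.5,-15.05,11.8],[0,0,8.4],0.08],[[27.5,-15.05,11.8],[0,0,8.4],0.08],[[27.5,-15.05,11.8],[0,0,8.4],0.08]])

```text
clock: 1.2
tool_pos: [0.4422, -0.3245, 0.1208]
eef_rot: [0.991, 0.133, -0.0, 0.0]
contact_force: [0.7, 0.1, 0.3]
opening: 0.921
finger_force: 0.0
```

```bash
python3 -c "
from h import *
go((.442,-.3235,.12,15.3),(.442,-.3235,.009,15.3))
s=snap('top')
crop(s,'c3.png',330,170,430,260,6)"
```

```text
tcp [ 0.4422 -0.3245  0.1208] yaw 15.3 q [ 0.59  0.76 -0.07  1.9   0.1   0.48 -0.85] F [0.7  0.12 0.27] open 0.921 t 1.2
shift [ 0.01 -0.1   0.08] rot [0. 0. 0.]
shift [ 0.02 -0.11 11.18] rot [0. 0. 0.]
```

Call:
carry_out(rows=[[[0,-0.1,3],[0,0,0],0.08],[[0,-0.1,6],[0,0,0],0.08],[[0,-0.1,8],[0,0,0],0.08],[[0,-0.1,9.5],[0,0,0],0.08],[[0,-0.1,10.5],[0,0,0],0.08],[[0,-0.1,11.1],[0,0,0],0.08],[[0,-0.1,11.1],[0,0,0],0.08],[[0,-0.1,11.1],[0,0,0],0.08]])

```text
clock: 2.05
tool_pos: [0.4427, -0.3233, 0.0103]
eef_rot: [0.991, 0.133, 0.0, 0.0]
contact_force: [0.2, -0.1, 0.0]
opening: 0.914
finger_force: 0.0
```

Call:
carry_out(rows=[[[0,0,0],[0,0,0],0.5],[[0,0,0],[0,0,0],0.5],[[0,0,0],[0,0,0],0.5],[[0,0,0],[0,0,0],0.5],[[0,0,0],[0,0,0],0.5],[[0,0,0],[0,0,0],0.5]], newtons=25)

```text
clock: 2.65
tool_pos: [0.4425, -0.323, 0.0101]
eef_rot: [0.991, 0.133, 0.0, 0.0]
contact_force: [0.3, 1.0, 5.5]
opening: 0.68
finger_force: 25.0
```

Call:
carry_out(rows=[[[0,0,-1],[0,0,0],0.5],[[0,0,-3],[0,0,0],0.5],[[0,0,-6],[0,0,0],0.5],[[0,0,-10],[0,0,0],0.5],[[0,0,-14],[0,0,0],0.5],[[0,0,-18],[0,0,0],0.5],[[0,0,-22],[0,0,0],0.5],[[0,0,-26],[0,0,0],0.5],[[0,0,-29],[0,0,0],0.5],[[0,0,-31],[0,0,0],0.5],[[0,0,-32],[0,0,0],0.5],[[0,0,-32],[0,0,0],0.5]])

```text
clock: 3.85
tool_pos: [0.4423, -0.323, 0.3304]
eef_rot: [0.991, 0.133, 0.0, 0.0]
contact_force: [-0.5, 0.9, -4.4]
opening: 0.681
finger_force: 25.0
```

```bash
python3 -c "
from h import *
# dish_mid = TCP + 0.006 in z ; aim 2 mm high, 3 mm away from the head
go((.472,.379,.33,77.8),(.472,.379,.196,77.8))
s=snap('side','s1.png')"
```

```text
tcp [ 0.4423 -0.323   0.3304] yaw 15.3 q [ 0.61  0.48 -0.1   1.68  0.05  0.99 -0.81] F [-0.51  0.94 -4.36] open 0.681 t 3.85
shift [ 2.140e+01 -6.692e+01 -1.000e-02] rot [  0.1  -0.  -62.5]
shift [ 21.39 -66.93  13.39] rot [  0.1  -0.  -62.5]
```

View pics/s1.png

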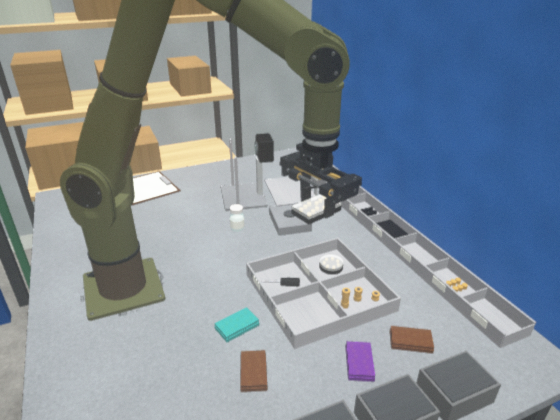

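The dish hangs level in the gripper at (315,206), and the tray compartment is empty. Carrying it over to the scanner at height.

Call:
carry_out(rows=[[[0.3,-1,0],[0,0,-1],0.5],[[1,-3,0],[0,0,-3],0.5],[[1.9,-6,0],[0,0,-6],0.5],[[3.2,-10,0],[0,0,-9],0.5],[[4.5,-14,0],[0,0,-13],0.5],[[5.8,-18,0],[0,0,-17],0.5],[[7,-22,0],[0,0,-21],0.5],[[8.3,-26,0],[0,0,-25],0.5],[[9.6,-30,0],[0,0,-29],0.5],[[10.9,-34,0],[0,0,-33],0.5],[[12.2,-38,0],[0,0,-37],0.5],[[13.4,-42,0],[0,0,-40],0.5]])

```text
clock: 5.1
tool_pos: [0.4587, 0.1207, 0.3291]
eef_rot: [0.884, 0.467, -0.001, -0.0]
contact_force: [0.8, -1.4, -4.4]
opening: 0.684
finger_force: 25.0
```

```bash
python3 -c "
from h import *
go((.472,.379,.33,77.8))"
```

```text
tcp [0.4587 0.1207 0.3291] yaw 55.7 q [-0.1   0.39 -0.37  1.87  0.17  0.92 -1.14] F [ 0.79 -1.4  -4.41] open 0.684 t 5.1
shift [ 22.08 -13.46  -0.09] rot [ -0.1   0.  -22.1]
```

Call:
carry_out(rows=[[[3,-1.8,0],[0,0,-3],0.5],[[6,-3.6,0],[0,0,-6],0.5],[[9,-5.4,0],[0,0,-9],0.5],[[12,-7.2,0],[0,0,-12],0.5],[[15,-9.1,0],[0,0,-15],0.5],[[18,-10.9,0],[0,0,-18],0.5],[[20,-12.2,0],[0,0,-20],0.5],[[21.4,-13,0],[0,0,-21.4],0.5],[[22,-13.4,0],[0,0,-22],0.5],[[22,-13.4,0],[0,0,-22],0.5],[[22,-13.4,0],[0,0,-22],0.5]])

```text
clock: 6.2
tool_pos: [0.4751, 0.3737, 0.3292]
eef_rot: [0.781, 0.625, -0.001, 0.001]
contact_force: [-0.1, -1.0, -4.0]
opening: 0.678
finger_force: 25.0
```

```bash
python3 -c "
from h import *
go((.472,.379,.33,77.8),(.472,.379,.196,77.8))
s=snap('side'); crop(s,'s2.png',180,90,400,250,3.6)"
```

```text
tcp [0.4751 0.3737 0.3292] yaw 77.3 q [-0.49  0.59 -0.45  1.5   0.27  1.12 -1.22] F [-0.12 -1.01 -3.95] open 0.678 t 6.2
shift [ 0.44 -0.42 -0.08] rot [-0.   0.1 -0.5]
shift [ 0.47 -0.42 13.32] rot [-0.   0.1 -0.5]
```

View pics/s2.png

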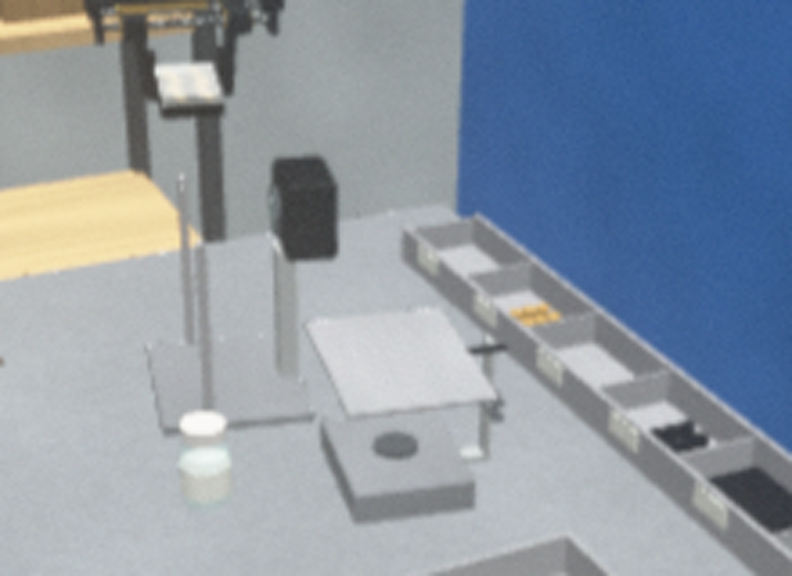

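Dish at (190,88) in the crop, level and above the scanner; the post tops at (182,175) and (200,245) are below it. Descending between the pins.

Call:
carry_out(rows=[[[0.3,-0.3,0],[0,0,-0.4],0.5],[[0.4,-0.4,1],[0,0,-0.5],0.5],[[0.4,-0.4,3],[0,0,-0.5],0.5],[[0.4,-0.4,5.5],[0,0,-0.5],0.5],[[0.4,-0.4,8],[0,0,-0.5],0.5],[[0.4,-0.4,10],[0,0,-0.5],0.5],[[0.4,-0.4,11.5],[0,0,-0.5],0.5],[[0.4,-0.4,12.5],[0,0,-0.5],0.5],[[0.4,-0.4,13.1],[0,0,-0.5],0.5],[[0.4,-0.4,13.3],[0,0,-0.5],0.5],[[0.4,-0.4,13.3],[0,0,-0.5],0.5],[[0.4,-0.4,13.3],[0,0,-0.5],0.5]])

```text
clock: 7.45
tool_pos: [0.473, 0.3799, 0.1974]
eef_rot: [0.778, 0.628, 0.001, -0.0]
contact_force: [0.2, -0.3, -3.9]
opening: 0.678
finger_force: 25.0
```

```bash
python3 -c "
from h import *
go((.472,.379,.196,77.8))
s=snap('side'); a=snap('top')
# pictures side by side: side view and top view
A=cv2.resize(s['image'][100:200,200:300],None,fx=4,fy=4,interpolation=2);B=cv2.resize(a['image'][140:240,60:160],None,fx=4,fy=4,interpolation=2)
cv2.imwrite('pics/v1.png',cv2.cvtColor(np.hstack([A,B]),4))
for p in[(.4923,.4633,.212),(.4525,.2883,.212)]: print(proj(s,p))"
```

```text
tcp [0.473  0.3799 0.1974] yaw 77.8 q [-0.53  0.73 -0.4   1.66  0.37  0.82 -1.3 ] F [ 0.25 -0.26 -3.93] open 0.678 t 7.45
shift [-0.11 -0.08  0.14] rot [ 0.  -0.1  0. ]
(np.float64(229.6896549124851), np.float64(138.30609227023803))
(np.float64(234.7160859132783), np.float64(157.01717165064946))
```

View pics/v1.png

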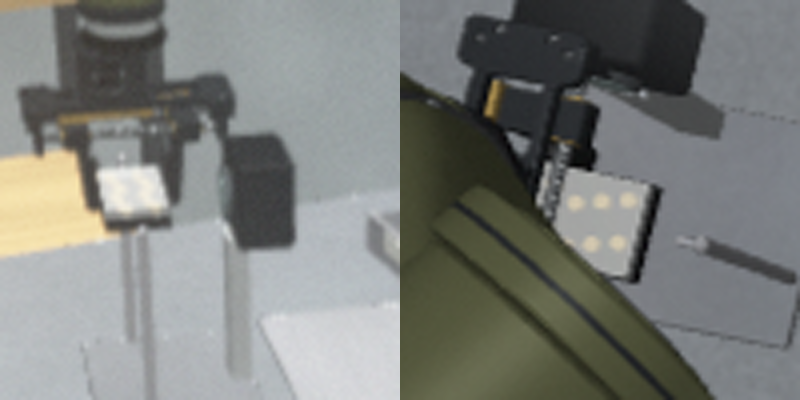

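The left panel shows the dish at (133,193) level between the posts and clear of the head. In the right panel the near pin tip (677,240) is about 18 mm from the dish end at (655,235). Holding.

Call:
carry_out(rows=[[[-0.1,-0.1,0.1],[0,0,0],0.5],[[-0.1,-0.1,0.1],[0,0,0],0.5],[[-0.1,-0.1,0.1],[0,0,0],0.5],[[-0.1,-0.1,0.1],[0,0,0],0.5],[[-0.1,-0.1,0.1],[0,0,0],0.5],[[-0.1,-0.1,0.1],[0,0,0],0.5],[[-0.1,-0.1,0.1],[0,0,0],0.5],[[-0.1,-0.1,0.1],[0,0,0],0.5],[[-0.1,-0.1,0.1],[0,0,0],0.5],[[-0.1,-0.1,0.1],[0,0,0],0.5],[[-0.1,-0.1,0.1],[0,0,0],0.5],[[-0.1,-0.1,0.1],[0,0,0],0.5]])

```text
clock: 8.75
tool_pos: [0.4715, 0.3787, 0.1957]
eef_rot: [0.778, 0.628, 0.0, 0.0]
contact_force: [-0.5, 0.1, -4.9]
opening: 0.678
finger_force: 25.0
```

Call:
carry_out(rows=[[[0,0,0],[0,0,0],0.5],[[0,0,0],[0,0,0],0.5],[[0,0,0],[0,0,0],0.5],[[0,0,0],[0,0,0],0.5],[[0,0,0],[0,0,0],0.5],[[0,0,0],[0,0,0],0.5],[[0,0,0],[0,0,0],0.5],[[0,0,0],[0,0,0],0.5],[[0,0,0],[0,0,0],0.5],[[0,0,0],[0,0,0],0.5],[[0,0,0],[0,0,0],0.5],[[0,0,0],[0,0,0],0.5]])

```text
clock: 9.95
tool_pos: [0.4715, 0.3787, 0.1957]
eef_rot: [0.778, 0.628, -0.0, 0.0]
contact_force: [-0.7, 0.2, -4.2]
opening: 0.679
finger_force: 25.0
```

Call:
carry_out(rows=[[[0,0,-1],[0,0,0],0.5],[[0,0,-3],[0,0,0],0.5],[[0,0,-6],[0,0,0],0.5],[[0,0,-9],[0,0,0],0.5],[[0,0,-11.5],[0,0,0],0.5],[[0,0,-13],[0,0,0],0.5],[[0,0,-13.3],[0,0,0],0.5],[[0,0,-13.3],[0,0,0],0.5]])

```text
clock: 10.75
tool_pos: [0.4714, 0.3787, 0.3292]
eef_rot: [0.778, 0.628, 0.0, 0.0]
contact_force: [0.9, -1.1, -4.7]
opening: 0.673
finger_force: 25.0
```

```bash
python3 -c "
from h import *
t=np.radians(-9.7);ex=np.array([np.cos(t),np.sin(t)]);c=np.array([.591,.130])
d=c-.030*ex; print(d)
go((*d,.33,80.3),(*d,.155,80.3))"
```

```text
[0.5614289  0.13505468]
tcp [0.4714 0.3787 0.3292] yaw 77.8 q [-0.5   0.59 -0.45  1.5   0.28  1.11 -1.22] F [ 0.86 -1.13 -4.71] open 0.673 t 10.75
shift [-21.92  13.94  -0.09] rot [ 0.  -0.  -2.5]
shift [-21.93  13.93  17.41] rot [ 0.  -0.  -2.5]
```

Call:
carry_out(rows=[[[-1,0.6,0],[0,0,-0.2],0.5],[[-4,2.5,0],[0,0,-0.6],0.5],[[-7.5,4.8,0],[0,0,-1],0.5],[[-11,7,0],[0,0,-1.4],0.5],[[-14.5,9.2,0],[0,0,-1.8],0.5],[[-18,11.4,0],[0,0,-2.2],0.5],[[-20.5,13,0],[0,0,-2.5],0.5],[[-21.9,13.9,0],[0,0,-2.5],0.5],[[-21.9,13.9,0],[0,0,-2.5],0.5],[[-21.9,13.9,0],[0,0,-2.5],0.5]])

```text
clock: 11.75
tool_pos: [0.5604, 0.1366, 0.3283]
eef_rot: [0.764, 0.645, -0.0, -0.001]
contact_force: [-0.6, 0.8, -3.9]
opening: 0.68
finger_force: 25.0
```

```bash
python3 -c "
from h import *
d=(.5614,.1351)
go((*d,.15,80.3),(*d,.1,80.3))"
```

```text
tcp [0.5604 0.1366 0.3283] yaw 80.4 q [-0.04  0.55 -0.47  1.58  0.28  1.07 -0.75] F [-0.62  0.81 -3.92] open 0.68 t 11.75
shift [-0.15  0.15 17.83] rot [-0.1 -0.1  0.1]
shift [-0.15  0.16 22.83] rot [-0.1 -0.1  0.1]
```

Call:
carry_out(rows=[[[-0.1,0.1,1],[0,0,0],0.5],[[-0.1,0.1,4],[0,0,0],0.5],[[-0.1,0.1,8],[0,0,0],0.5],[[-0.1,0.1,12],[0,0,0],0.5],[[-0.1,0.1,15],[0,0,0],0.5],[[-0.1,0.1,17],[0,0,0],0.5],[[-0.1,0.1,18],[0,0,0],0.5],[[-0.1,0.1,19],[0,0,0],0.5],[[-0.1,0.1,20],[0,0,0],0.5],[[-0.1,0.1,21],[0,0,0],0.5],[[-0.1,0.1,21],[0,0,0],0.5],[[-0.1,0.1,21],[0,0,0],0.5]])

```text
clock: 12.95
tool_pos: [0.5621, 0.1344, 0.119]
eef_rot: [0.764, 0.645, 0.0, 0.0]
contact_force: [-1.5, -0.3, -2.5]
opening: 0.679
finger_force: 25.0
```

Call:
carry_out(rows=[[[0,0,0.5],[0,0,0],0.5],[[0,0,1],[0,0,0],0.5],[[0,0,1.5],[0,0,0],0.5],[[0,0,2],[0,0,0],0.5],[[0,0,2.5],[0,0,0],0.5],[[0,0,2.5],[0,0,0],0.5],[[0,0,2.5],[0,0,0],0.5],[[0,0,2.5],[0,0,0],0.5],[[0,0,2.5],[0,0,0],0.5]])

```text
clock: 13.85
tool_pos: [0.5624, 0.1343, 0.094]
eef_rot: [0.764, 0.645, 0.0, 0.0]
contact_force: [1.8, 1.9, -1.3]
opening: 0.676
finger_force: 25.0
```

Call:
carry_out(rows=[[[0,0,0],[0,0,0],0.15],[[0,0,0],[0,0,0],0.15],[[0,0,0],[0,0,0],0.15],[[0,0,0],[0,0,0],0.15],[[0,0,0],[0,0,0],0.15],[[0,0,0],[0,0,0],0.15],[[0,0,-1],[0,0,0],0.15],[[0,0,-3],[0,0,0],0.15],[[0,0,-6],[0,0,0],0.15],[[0,0,-10],[0,0,0],0.15],[[0,0,-13],[0,0,0],0.15],[[0,0,-15],[0,0,0],0.15]])

```text
clock: 15.05
tool_pos: [0.5627, 0.1346, 0.247]
eef_rot: [0.764, 0.645, 0.002, 0.001]
contact_force: [0.2, 0.4, -1.1]
opening: 0.85
finger_force: 0.0
```

```bash
python3 -c "
from h import *
t=np.radians(-9.7)
go((.5906,-.3159,.244,1.6),(.5906,-.3159,.1,1.6))
s=snap('side'); crop(s,'s3.png',250,150,350,250,6)
# predicted pan corners for sinks
ex=np.array([np.cos(t),np.sin(t)]);ey=np.array([-ex[1],ex[0]]);c=np.array([.591,.130])
for d in(0,.04,.045,.05,.055,.06):
  print(d,[tuple(((np.array(proj(s,[*(c+a*.07*ex+b*.095*ey),.135-d]))-[250,150]+.5)*6-.5).round(0)) for a,b in((-1,-1),(1,-1),(-1,1))])"
```

```text
tcp [0.5627 0.1346 0.247 ] yaw 80.3 q [-0.05  0.64 -0.45  1.7   0.34  0.88 -0.81] F [ 0.2   0.36 -1.07] open 0.85 t 15.05
shift [-43.94  10.33   0.26] rot [ 0.1 -0.2 78.7]
shift [-43.97  10.29  14.66] rot [ 0.1 -0.2 78.7]
0 [(np.float64(160.0), np.float64(329.0)), (np.float64(411.0), np.float64(299.0)), (np.float64(84.0), np.float64(175.0))]
0.04 [(np.float64(160.0), np.float64(394.0)), (np.float64(407.0), np.float64(362.0)), (np.float64(85.0), np.float64(235.0))]
0.045 [(np.float64(160.0), np.float64(402.0)), (np.float64(407.0), np.float64(370.0)), (np.float64(85.0), np.float64(242.0))]
0.05 [(np.float64(161.0), np.float64(410.0)), (np.float64(406.0), np.float64(378.0)), (np.float64(85.0), np.float64(249.0))]
0.055 [(np.float64(161.0), np.float64(417.0)), (np.float64(406.0), np.float64(385.0)), (np.float64(85.0), np.float64(257.0))]
0.06 [(np.float64(161.0), np.float64(425.0)), (np.float64(406.0), np.float64(393.0)), (np.float64(85.0), np.float64(264.0))]
```

View pics/s3.png

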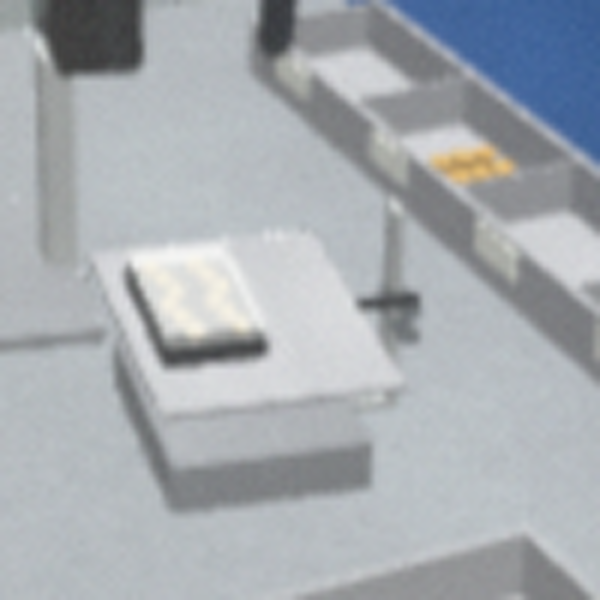

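The pan corners at (165,416) and (404,386) match a sink of about 0.0545 m, and the weight reading (about 4.35 N) agrees. The medium fitting brings that to about 0.067, so I'll fetch it; it is the middle one of the three.

Call:
carry_out(rows=[[[-2,0.5,0],[0,0,4],0.4],[[-5,1.2,0],[0,0,10],0.4],[[-9,2.1,0],[0,0,17],0.4],[[-13,3.1,0],[0,0,24],0.4],[[-17,4,0],[0,0,31],0.4],[[-21,4.9,0],[0,0,38],0.4],[[-25,5.9,0],[0,0,45],0.4],[[-29,6.8,0],[0,0,52],0.4],[[-33,7.8,0],[0,0,59],0.4],[[-37,8.7,0],[0,0,66],0.4],[[-40,9.4,0],[0,0,72],0.4],[[-42,9.9,2],[0,0,76],0.4]])

```text
clock: 16.3
tool_pos: [0.5878, -0.3027, 0.2245]
eef_rot: [0.999, 0.032, 0.001, 0.002]
contact_force: [0.4, 0.1, -0.2]
opening: 0.601
finger_force: 0.0
```

```bash
python3 -c "
from h import *
go((.5906,-.3159,.1,1.6))"
```

```text
tcp [ 0.5878 -0.3027  0.2245] yaw 3.6 q [ 0.45  0.75 -0.09  1.47  0.08  0.92 -1.17] F [ 0.45  0.07 -0.24] open 0.601 t 16.3
shift [ 0.18  1.27 12.46] rot [ 0.3 -0.1  2. ]
```

Call:
carry_out(rows=[[[0.1,0.8,3],[0.1,0,1],0.4],[[0.2,1.3,6],[0.3,0,2],0.4],[[0.2,1.3,9],[0.3,0,2],0.4],[[0.2,1.3,11],[0.3,0,2],0.4],[[0.2,1.3,12],[0.3,0,2],0.4],[[0.2,1.3,12],[0.3,0,2],0.4],[[0.2,1.3,12],[0.3,0,2],0.4]])

```text
clock: 17.0
tool_pos: [0.5917, -0.3102, 0.1042]
eef_rot: [1.0, 0.019, 0.0, -0.002]
contact_force: [-0.4, 0.7, 0.3]
opening: 0.6
finger_force: 0.0
```

```bash
python3 -c "
from h import *
s=snap('side'); 
go((.5906,-.3159,.1,1.6),(.5906,-.3159,.022,1.6))
im=cv2.cvtColor(cv2.imread('pics/side0.png'),4); hsv=cv2.cvtColor(im,cv2.COLOR_RGB2HSV)
y=np.zeros(hsv.shape[:2],np.uint8); y[280:312,335:390]=hsv[280:312,335:390,1]>90
n,l,st,c=cv2.connectedComponentsWithStats(y); print(st[1:],c[1:].round(1))
for p in[(.6369,-.3336,.005),(.6369,-.3336,.025),(.5906,-.3159,.005),(.5906,-.3159,.041),(.5432,-.3248,.005),(.5432,-.3248,.061)]: print(np.round(proj(s,p),1))
crop(s,'s4.png',310,210,410,310,5.5)"
```

```text
tcp [ 0.5922 -0.3101  0.1048] yaw 2.3 q [ 0.46  0.91 -0.08  1.53  0.09  0.71 -1.19] F [0.87 0.64 0.42] open 0.598 t 17.05
shift [-0.19  0.58  0.47] rot [-0.2 -0.1  0.7]
shift [-0.2   0.61  8.27] rot [-0.2 -0.1  0.7]
[[342 288   8  20 109]
 [355 288   7  13  71]
 [372 292   7   9  44]] [[345.2 297.7]
 [357.8 294.2]
 [375.3 296. ]]
[374.5 298.4]
[375.3 292.9]
[356.8 298.9]
[358.  288.9]
[343.6 305.7]
[345.3 289.9]
```

View pics/s4.png

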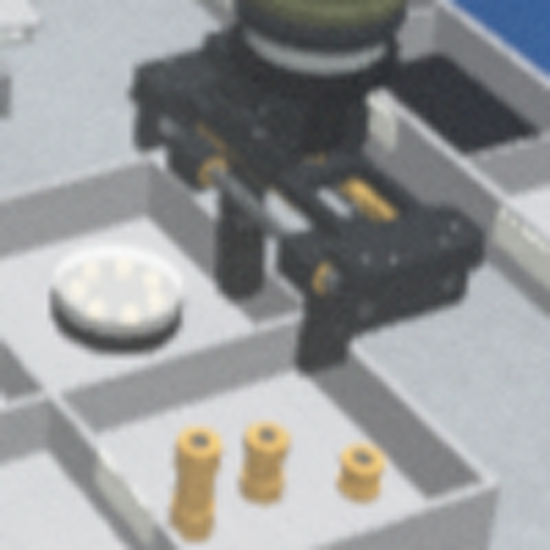

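The predicted positions match the side view: the tops in the crop are long (200,440), medium (266,437), short (362,458). Lining up and lowering on the medium one.

Call:
carry_out(rows=[[[-0.2,0.6,0],[0,0,0.7],0.4],[[-0.2,0.6,0],[0,0,0.7],0.4],[[-0.2,0.6,0.4],[0,0,0.7],0.4]])

```text
clock: 17.35
tool_pos: [0.5906, -0.3164, 0.1008]
eef_rot: [1.0, 0.014, 0.001, -0.002]
contact_force: [1.2, 0.3, 0.0]
opening: 0.599
finger_force: 0.0
```

```bash
python3 -c "
from h import *
go((.5906,-.3159,.022,1.6))"
```

```text
tcp [ 0.5906 -0.3164  0.1008] yaw 1.6 q [ 0.46  0.91 -0.08  1.52  0.09  0.71 -1.19] F [1.24 0.26 0.03] open 0.599 t 17.35
shift [-0.01 -0.02  7.88] rot [-0.2 -0.1 -0. ]
```

Call:
carry_out(rows=[[[0,0,2],[0,0,0],0.4],[[0,0,4],[0,0,0],0.4],[[0,0,5.5],[0,0,0],0.4],[[0,0,7],[0,0,0],0.4],[[0,0,7.9],[0,0,0],0.4],[[0,0,7.9],[0,0,0],0.4],[[0,0,7.9],[0,0,0],0.4]])

```text
clock: 18.05
tool_pos: [0.5904, -0.3151, 0.0209]
eef_rot: [1.0, 0.014, 0.0, -0.002]
contact_force: [0.2, -0.2, 0.9]
opening: 0.602
finger_force: 0.0
```

Call:
carry_out(rows=[[[0,0,0],[0,0,0],0.9],[[0,0,0],[0,0,0],0.9],[[0,0,0],[0,0,0],0.9],[[0,0,0],[0,0,0],0.9],[[0,0,0],[0,0,0],0.9],[[0,0,0],[0,0,0],0.9]], newtons=15)

```text
clock: 18.65
tool_pos: [0.5902, -0.3151, 0.021]
eef_rot: [1.0, 0.014, 0.0, -0.003]
contact_force: [-0.3, 0.1, 2.4]
opening: 0.247
finger_force: 15.0
```

Call:
carry_out(rows=[[[0,0,-1],[0,0,0],0.9],[[0,0,-3],[0,0,0],0.9],[[0,0,-6],[0,0,0],0.9],[[0,0,-10],[0,0,0],0.9],[[0,0,-14],[0,0,0],0.9],[[0,0,-18],[0,0,0],0.9],[[0,0,-21],[0,0,0],0.9],[[0,0,-23],[0,0,0],0.9],[[0,0,-23],[0,0,0],0.9],[[0,0,-23],[0,0,0],0.9]])

```text
clock: 19.65
tool_pos: [0.5896, -0.316, 0.2504]
eef_rot: [1.0, 0.014, -0.0, -0.003]
contact_force: [0.1, 0.6, -1.4]
opening: 0.243
finger_force: 15.0
```

```bash
python3 -c "
from h import *
t=np.radians(-9.7);ex=np.array([np.cos(t),np.sin(t)]);c=np.array([.591,.130])
d=c+.042*ex; print(d)
go((*d,.25,0),(*d,.11,0))"
```

```text
[0.63239955 0.12292345]
tcp [ 0.5896 -0.316   0.2504] yaw 1.6 q [ 0.47  0.74 -0.08  1.4   0.06  1.   -1.17] F [ 0.13  0.56 -1.39] open 0.243 t 19.65
shift [  5.51 -43.75   0.27] rot [-0.3  0.   1.6]
shift [  5.52 -43.67  14.27] rot [-0.3  0.   1.6]
```

Call:
carry_out(rows=[[[0.1,-1,0],[0,0,0],0.9],[[0.5,-4,0],[0,0,0.2],0.9],[[1,-8,0],[0,0,0.4],0.9],[[1.6,-12.5,0],[0,0,0.6],0.9],[[2.1,-17,0],[0,0,0.8],0.9],[[2.7,-21.5,0],[0,0,1],0.9],[[3.3,-26,0],[-0.1,0,1.2],0.9],[[3.8,-30.5,0],[-0.2,0,1.4],0.9],[[4.4,-35,0],[-0.3,0,1.6],0.9],[[4.9,-39,0],[-0.3,0,1.6],0.9],[[5.3,-42,0],[-0.3,0,1.6],0.9],[[5.5,-43.7,0.2],[-0.3,0,1.6],0.9]])

```text
clock: 20.85
tool_pos: [0.6314, 0.1272, 0.2494]
eef_rot: [1.0, 0.003, -0.001, -0.001]
contact_force: [0.4, -0.4, -1.1]
opening: 0.244
finger_force: 15.0
```

Call:
carry_out(rows=[[[0,0,0],[0,0,0],0.9],[[0,0,0],[0,0,0],0.9],[[0,0,0],[0,0,0],0.9]])

```text
clock: 21.15
tool_pos: [0.6328, 0.1189, 0.2507]
eef_rot: [1.0, -0.002, -0.0, 0.001]
contact_force: [0.0, -0.5, -0.7]
opening: 0.243
finger_force: 15.0
```

```bash
python3 -c "
from h import *
go((.6324,.1229,.11,0),(.6324,.1229,.0965,0))"
```

```text
tcp [0.6328 0.1189 0.2507] yaw -0.2 q [-0.24  0.7  -0.03  1.49  0.03  0.95 -1.86] F [ 0.05 -0.45 -0.72] open 0.243 t 21.15
shift [-0.03 -0.43 14.06] rot [ 0.1  0.  -0.2]
shift [-0.03 -0.43 15.41] rot [ 0.1  0.  -0.2]
```

Lower past contact (shift about 15.4) by about 10 mm, so the pan carries most of the weight before release.

Call:
carry_out(rows=[[[0,-0.4,2],[0,0,0],0.9],[[0,-0.4,5],[0,0,0],0.9],[[0,-0.4,8],[0,0,0],0.9],[[0,-0.4,11],[0,0,0],0.9],[[0,-0.4,13],[0,0,0],0.9],[[0,-0.4,14],[0,0,0],0.9],[[0,-0.4,14.8],[0,0,0],0.9],[[0,-0.4,15.4],[0,0,0],0.9],[[0,-0.4,15.9],[0,0,0],0.9],[[0,-0.4,16.4],[0,0,0],0.9],[[0,-0.4,16.4],[0,0,0],0.9],[[0,-0.4,16.4],[0,0,0],0.9]])

```text
clock: 22.35
tool_pos: [0.6329, 0.1262, 0.0873]
eef_rot: [1.0, 0.0, 0.0, 0.0]
contact_force: [0.2, -0.9, 0.3]
opening: 0.238
finger_force: 15.0
```

```bash
python3 -c "
from h import *
go((.6324,.1229,.0865,0))
s=snap('side'); crop(s,'s5.png',250,150,350,250,6)"
```

```text
tcp [0.6329 0.1262 0.0873] yaw 0.0 q [-0.25  0.91 -0.03  1.62  0.04  0.62 -1.88] F [ 0.16 -0.92  0.26] open 0.238 t 22.35
shift [-0.05  0.33  0.08] rot [ 0. -0.  0.]
```

View pics/s5.png

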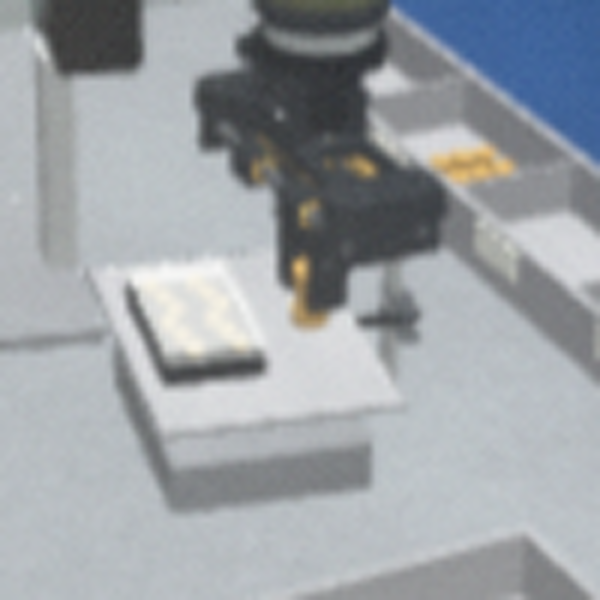

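The fitting stands on the pan at (311,320), clear of the dish, and the pan has sunk further: its near corner is now at (165,433). Releasing and withdrawing.

Call:
carry_out(rows=[[[0,0,0],[0,0,0],0.65],[[0,0,0],[0,0,0],0.65],[[0,0,0],[0,0,0],0.65],[[0,0,0],[0,0,0],0.65],[[0,0,-0.5],[0,0,0],0.65],[[0,0,-2],[0,0,0],0.65],[[0,0,-4],[0,0,0],0.65],[[0,0,-7],[0,0,0],0.65],[[0,0,-11],[0,0,0],0.65],[[0,0,-15],[0,0,0],0.65],[[0,0,-18],[0,0,0],0.65],[[0,0,-18],[0,0,0],0.65]])

```text
clock: 23.6
tool_pos: [0.6359, 0.1268, 0.2736]
eef_rot: [1.0, -0.0, 0.006, -0.001]
contact_force: [-0.5, 0.0, -0.1]
opening: 0.349
finger_force: 0.0
```

Call:
carry_out(rows=[[[0,0,0],[0,0,0],0.65],[[0,0,0],[0,0,0],0.65],[[0,0,0],[0,0,0],0.65],[[0,0,0],[0,0,0],0.65],[[0,0,0],[0,0,0],0.65],[[0,0,0],[0,0,0],0.65],[[0,0,0],[0,0,0],0.65],[[0,0,0],[0,0,0],0.65]])

```text
clock: 24.4
tool_pos: [0.6328, 0.1262, 0.2669]
eef_rot: [1.0, 0.0, -0.0, 0.0]
contact_force: [0.6, 0.5, 0.7]
opening: 0.347
finger_force: 0.0
```

```bash
python3 -c "
from h import *
go()
s=snap('side'); crop(s,'s6.png',250,150,350,250,6)
t=np.radians(-9.7);ex=np.array([np.cos(t),np.sin(t)]);ey=np.array([-ex[1],ex[0]]);c=np.array([.591,.130])
for d in(.0585,.0635,.069):
  print(d,[tuple(((np.array(proj(s,[*(c+a*.07*ex+b*.095*ey),.135-d]))-[250,150]+.5)*6-.5).round(0)) for a,b in((-1,-1),(1,-1),(-1,1))])"
```

```text
tcp [0.6328 0.1262 0.2669] yaw 0.0 q [-0.25  0.68 -0.03  1.47  0.03  0.99 -1.86] F [0.55 0.46 0.71] open 0.347 t 24.4
0.0585 [(np.float64(161.0), np.float64(423.0)), (np.float64(406.0), np.float64(391.0)), (np.float64(85.0), np.float64(262.0))]
0.0635 [(np.float64(161.0), np.float64(431.0)), (np.float64(405.0), np.float64(398.0)), (np.float64(85.0), np.float64(269.0))]
0.069 [(np.float64(161.0), np.float64(439.0)), (np.float64(405.0), np.float64(407.0)), (np.float64(86.0), np.float64(277.0))]
```

View pics/s6.png

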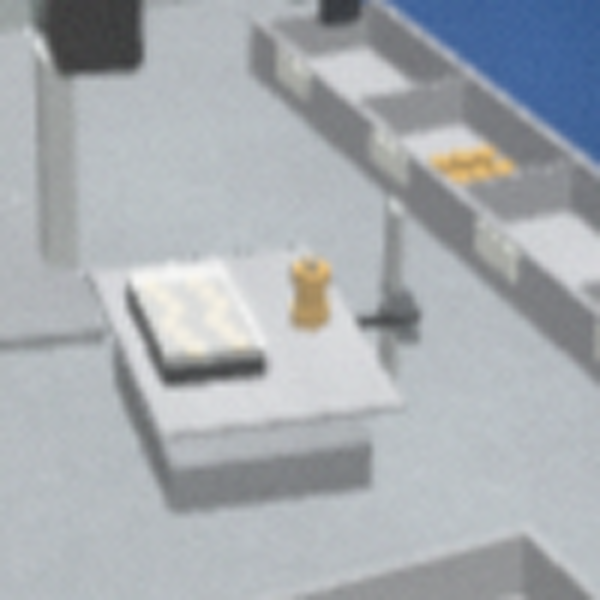

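The dish lies flat and the fitting stands upright at (311,295). Pan corners (165,434) and (403,405) give a sink of about 0.066–0.067 m, with the pointer between the marks, and the gripper is clear. Handing in.

```bash
python3 -c "
from plant import r
print(r.finish_job())"
```

```text
the job is handed in; nothing more can be done
None
```

I've handed the job in at about 24 s: I held the dish at the scanner for over 2 s and set it flat on the pan with the medium fitting beside it, and by the last picture the pan had sunk about 0.066 m, between the marks; the hand-in returned no verdict.

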